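# Load the kimchi boxes into the fridge carrier in reverse order

## Task

Load the four small kimchi boxes from the brown wooden rack into the four bays of the pale fridge carrier beside it, one to a bay, with their order along the row reversed: the box now standing at the end farthest from the carrier's blue grip (the oldest) goes into the bay next to the grip, the next one beside it, and so on, so that the box now nearest the grip end finishes in the bay farthest from it. Keep the boxes upright, lid up, and set each down in the middle of its bay, square with it and flat on the carrier's floor, rather than dropping it; leave the press plate, lid opener, tray and spoon where they are.

Things in the scene. Friction and masses are not known exactly. Their poses are not given: they have to be found in the camera images.
- box_red_centre (a point): Centre (half-way up) of the loose kimchi box with the red lid: clear plastic, orange-red filling, flat red snap lid, about 0.2 kg, straight sides. 54 mm along x (grip across this), 70 mm along y, 62 mm tall along z (lid up); point 31 mm above its underside. At first in one of the rack's four places, x and y about along the rack's.
- box_blue_centre (a point): Centre (half-way up) of the loose kimchi box with the blue lid: clear plastic, orange-red filling, flat blue snap lid, about 0.2 kg, straight sides. 54 mm along x (grip across this), 70 mm along y, 62 mm tall along z (lid up); point 31 mm above its underside. At first in one of the rack's four places, x and y about along the rack's.
- box_green_centre (a point): Centre (half-way up) of the loose kimchi box with the green lid: clear plastic, orange-red filling, flat green snap lid, about 0.2 kg, straight sides. 54 mm along x (grip across this), 70 mm along y, 62 mm tall along z (lid up); point 31 mm above its underside. At first in one of the rack's four places, x and y about along the rack's.
- box_white_centre (a point): Centre (half-way up) of the loose kimchi box with the white lid: clear plastic, orange-red filling, flat white snap lid, about 0.2 kg, straight sides. 54 mm along x (grip across this), 70 mm along y, 62 mm tall along z (lid up); point 31 mm above its underside. At first in one of the rack's four places, x and y about along the rack's.
- rack: Fixed dark-brown slatted rack where the boxes stand at first. Origin: under its centre, on the table. 100 mm along x, 376 mm along y (the row). Slats 20 mm above the table; places near x = 0, y = -135, -45, 45, 135 mm. 5 mm lips along the long sides, dowels 8 mm high between places. Parallel to the carrier (same x, y), 125 mm beside it, on its nearer or farther side as seen from the robot.
- carrier: Fixed pale grey plastic fridge carrier. Origin: under its centre, on the table; 100 mm along x, 376 mm along y (the row). Bay floor 20 mm above the table; bay centres x = 0, y = -135, -45, 45, 135 mm; bays 84 mm (y) by 88 mm (x) inside, rims 5 mm high, ribs between bays 9 mm high. Blue grip at its +y end, to y = 238 mm. A box stands with its 54 mm side along the carrier's x.
- press_plate: Loose round stainless steel press plate, 110 mm across and 5 mm thick, lying flat, with a knob in the middle to 31 mm height. Origin: centre of its underside. To be left alone.
- opener: Loose yellow plastic lid opener lying flat in the small tray, about 147 mm long along its x (from -55 to 92 mm), 40 mm wide, 10 mm high. Origin: underside, in the handle. To be left alone.
- tray: Small loose brown wooden tray, 150 mm (x) by 210 mm (y), 18 mm high, 8 mm walls. Origin: centre of its underside. To be left alone.
- spoon: White ceramic soup spoon lying in the small tray, 129 mm long, bowl 48 mm across. Origin: under the centre of the bowl; the handle points to its -x. To be left alone.

How it is judged (in metres and radians):
At the end, for the whole second after the job is handed in: Each box stands in its own carrier bay, in the reverse of the starting order on the rack: within 10 mm of the bay's centre along and across the row, flat on the floor (5 mm in height, tilt under 0.10 rad), at most 0.2 rad from square, at rest and released (((y of box_red_centre in the frame of carrier between -0.145 and -0.125 m and distance of box_red_centre from where it was at the start of the episode between 0.262 and 0.335 m) or (y of box_red_centre in the frame of carrier between -0.055 and -0.035 m and distance of box_red_centre from where it was at the start of the episode between 0.1375 and 0.186 m) or (y of box_red_centre in the frame of carrier between 0.035 and 0.055 m and distance of box_red_centre from where it was at the start of the episode between 0.1375 and 0.186 m) or (y of box_red_centre in the frame of carrier between 0.125 and 0.145 m and distance of box_red_centre from where it was at the start of the episode between 0.262 and 0.335 m)) and x of box_red_centre in the frame of carrier between -0.01 and 0.01 m and z of box_red_centre in the frame of carrier between 0.046 and 0.056 m and angle between each of box_red_centre, box_blue_centre, box_green_centre, box_white_centre's own z axis and vertical below 0.1 rad and angle between the x axis of each of box_red_centre, box_blue_centre, box_green_centre, box_white_centre and the x axis of carrier, either way round below 0.2 rad and linear speed of each of box_red, box_blue, box_green, box_white below 0.02 m/s and angular speed of each of box_red, box_blue, box_green, box_white below 0.2 rad/s and contact force between each of box_red, box_blue, box_green, box_white and the fingers below 0.1 N and ((y of box_blue_centre in the frame of carrier between -0.145 and -0.125 m and distance of box_blue_centre from where it was at the start of the episode between 0.262 and 0.335 m) or (y of box_blue_centre in the frame of carrier between -0.055 and -0.035 m and distance of box_blue_centre from where it was at the start of the episode between 0.1375 and 0.186 m) or (y of box_blue_centre in the frame of carrier between 0.035 and 0.055 m and distance of box_blue_centre from where it was at the start of the episode between 0.1375 and 0.186 m) or (y of box_blue_centre in the frame of carrier between 0.125 and 0.145 m and distance of box_blue_centre from where it was at the start of the episode between 0.262 and 0.335 m)) and x of box_blue_centre in the frame of carrier between -0.01 and 0.01 m and z of box_blue_centre in the frame of carrier between 0.046 and 0.056 m and ((y of box_green_centre in the frame of carrier between -0.145 and -0.125 m and distance of box_green_centre from where it was at the start of the episode between 0.262 and 0.335 m) or (y of box_green_centre in the frame of carrier between -0.055 and -0.035 m and distance of box_green_centre from where it was at the start of the episode between 0.1375 and 0.186 m) or (y of box_green_centre in the frame of carrier between 0.035 and 0.055 m and distance of box_green_centre from where it was at the start of the episode between 0.1375 and 0.186 m) or (y of box_green_centre in the frame of carrier between 0.125 and 0.145 m and distance of box_green_centre from where it was at the start of the episode between 0.262 and 0.335 m)) and x of box_green_centre in the frame of carrier between -0.01 and 0.01 m and z of box_green_centre in the frame of carrier between 0.046 and 0.056 m and ((y of box_white_centre in the frame of carrier between -0.145 and -0.125 m and distance of box_white_centre from where it was at the start of the episode between 0.262 and 0.335 m) or (y of box_white_centre in the frame of carrier between -0.055 and -0.035 m and distance of box_white_centre from where it was at the start of the episode between 0.1375 and 0.186 m) or (y of box_white_centre in the frame of carrier between 0.035 and 0.055 m and distance of box_white_centre from where it was at the start of the episode between 0.1375 and 0.186 m) or (y of box_white_centre in the frame of carrier between 0.125 and 0.145 m and distance of box_white_centre from where it was at the start of the episode between 0.262 and 0.335 m)) and x of box_white_centre in the frame of carrier between -0.01 and 0.01 m and z of box_white_centre in the frame of carrier between 0.046 and 0.056 m); the robot touches nothing.
It fails at once if a kimchi box is tipped by more than 35 degrees (angle between any of box_red_centre, box_blue_centre, box_green_centre, box_white_centre's own z axis and vertical above 0.61 rad).
It fails at once if a kimchi box is let fall from more than about 2 cm ((contact force between box_red and the fingers below 0.1 N and linear speed of box_red above 0.62 m/s) or (contact force between box_blue and the fingers below 0.1 N and linear speed of box_blue above 0.62 m/s) or (contact force between box_green and the fingers below 0.1 N and linear speed of box_green above 0.62 m/s) or (contact force between box_white and the fingers below 0.1 N and linear speed of box_white above 0.62 m/s)).
It fails at once if the press plate, lid opener, tray or spoon is moved by more than 25 mm (distance of any of press_plate, opener, tray, spoon from where it was at the start of the episode above 0.025 m).
It also fails if it takes over 106 s, if anything falls off the work surface, if the arm or the gripper's body presses on something with over 40 N, if the wrist force passes 120 N, or if a joint passes its speed limit or range.

## Robot

A 6-joint arm with a two-finger parallel gripper is mounted at the origin on the work surface. World frame = base frame: x ahead of the robot, y to its left, z up, the work surface at z = 0. Lengths are in mm, angles in rad, forces in N, time in s.
With the tool pointing down it reaches from about 275 to 750 mm from the base axis. Payload 10.2 kg.
Tool frame: the origin (TCP) lies at the very end of the fingers, on their centre line; the grasp point (between the pads) lies 19 mm behind it (ctrl.tcp_to_grasp is the distance from the TCP to the grasp point, in mm); z points along the fingers, x is the direction in which the jaws open and shut, and the axes are right-handed (so a half turn about z gives the same grasp; the last joint's range is limited). The gripper opens to 85 mm and grips with 20 to 120 N. Pads are 22 mm wide; open, the fingers measure 114 mm over their backs; the gripper's body (76 mm by 85 mm) begins 54 mm behind the grasp point. The pads swing forward as they close: fully open they stand 13 mm farther back than shut.
Start: joints at [-1.461, 0.313, 1.498, -0, 1.331, -0.223], TCP at [171.5, -496.204, 204.094] pointing down, gripper open.
Joint ranges: [-2.94, 2.94], [-0.97, 2.17], [0.19, 2.56], [-1.23, 4.37], [0.02, 3.11], [-2.88, 2.88]. Speed limits (rad/s): [2.39, 2.39, 3.01, 3.14, 3.14, 3.14].

## Interface

Orientations are given as a unit quaternion [w, x, y, z].
In Python, from rig import monitor, vision, order, ctrl gives the robot as it stands. The module is installed in compiled form; this text tells all that it offers.
- The arm moves only by the shell command python3 -m pendant 'ROWS' [FORCE]. ROWS is JSON, a list that holds one entry, the list of rows, each a list of 5 numbers: the closure, from -1 (fully open) to 1 (shut), then the shift along the world's x, y, z in m, then the turn about the world's z in degrees. In form: [[[fingers, dx, dy, dz, spin], ...]]. A call has 1 to 20 rows; each row is the pose to reach, as a shift and turn from the pose commanded when the call began; what a row does not reach only later rows make up. A row lasts 1/10 s, in which the tool goes at most 50 mm and 8.59 degrees, less where a joint would pass 70% of its speed; a pose out of reach is approached as far as the arm can. A call with a gripper value outside its range is refused whole. The fingers move at their own pace and stop on an object; FORCE is the grip in N (left out, the last holds). Time passes only in rows, so rows that repeat a pose let the fingers close. It gives the time, the measured TCP pose, the force and the opening at its end, in the units of the state.
- monitor.sense(): the state, without advancing time (a new reading comes with each control period).
- vision.capture(name): name is "scene" or "top" or "wrist"; returns (picture, depth): 400x640x3 uint8, red, green, blue; 400x640 float32, mm along the optical axis (not along the pixel's ray), 0 where there is no reading.
- vision.camera_info(name): a dict with "fov_y" (degrees; the focal length in pixels is half the picture's height over the tangent of half this angle, whatever the lens; pixels are square), "cx", "cy" (the principal point, pixels), "R" (3x3) and "t" (3): a world point X has camera coordinates R X + t; the wrist camera has in their place "hand_eye" (4x4, takes a point from camera to tool coordinates, whose origin is the TCP and whose axes are the tool frame's). Camera axes: x right, y down, z forward; pixel columns grow to the right and rows downward; lengths in mm; the calibration is good to about 2 mm. A picture is of the moment at which its call begins: read the wrist's pose just before it. camera_info takes no time and is no camera call.
- order.finish_job(): hands the job in, once; it reports no verdict.
The state is a dict: "time_s": time; "joints": joint angles; "dq": joint speeds; "tau": joint torques, N m; "eef_pos": TCP position; "ee_rot": TCP orientation; "force": force on the tool from outside, world axes, zero at the start; "wrist_torque": the same for the moment, N m; "grip_width": opening from 0.0 (shut) to 1.0 (fully open).
Only numpy, scipy, OpenCV 4.12 (cv2) and the standard library are available. Lean on these libraries where they do the work, as an engineer would, in place of code of your own. Each camera call takes 0.05 s, during which the arm holds its last target.

## Working session

There is one attempt and no reset: what is moved stays moved. The work goes in short steps, Python scripts to look and compute and a shell command to move; the robot and the scene stay as the last step left them, time stands still between calls to the robot, and variables do not carry over. Pictures are saved under pics/ and viewed, and the job is handed in when it is done.

```bash
mkdir -p pics; python3 - <<'E'
from rig import monitor, vision, order, ctrl
import cv2, numpy as np
s=monitor.sense(); print({k:np.round(v,3).tolist() for k,v in s.items()})
for n in ("scene","top"):
    p,d=vision.capture(n); cv2.imwrite(f"pics/{n}0.png",p[:,:,::-1]); np.savez(f"{n}0.npz",p=p,d=d)
    i=vision.camera_info(n); print(n,{k:np.round(v,3).tolist() for k,v in i.items()})
print(ctrl.tcp_to_grasp)
E
```

```text
{'time_s': 0.0, 'joints': [-1.461, 0.313, 1.498, -0.0, 1.331, -0.223], 'dq': [-0.001, 0.0, -0.001, -0.001, -0.001, 0.0], 'tau': [0.0, -41.227, -25.974, -0.0, 0.004, -0.0], 'eef_pos': [171.471, -495.897, 203.505], 'ee_rot': [-0.0, 0.814, -0.58, -0.0], 'force': [0.89, 0.312, 0.707], 'wrist_torque': [-0.02, -0.032, -0.019], 'grip_width': 1.001}
scene {'fov_y': 53.609, 'cx': 315.912, 'cy': 205.191, 'R': [[0.702, 0.712, -0.01], [0.565, -0.566, -0.601], [-0.433, 0.416, -0.799]], 't': [-363.216, -272.931, 1542.11]}
top {'fov_y': 43.326, 'cx': 314.801, 'cy': 196.799, 'R': [[-0.003, -1.0, -0.007], [-0.984, 0.004, -0.179], [0.179, 0.006, -0.984]], 't': [-1.796, 517.625, 1773.883]}
18.700000000000003
```

View pics/scene0.png

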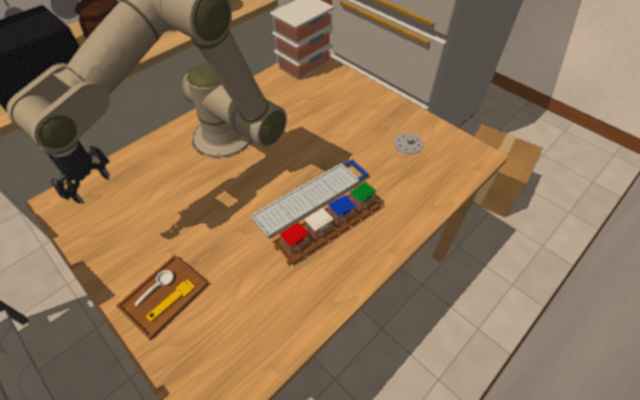

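View pics/top0.png

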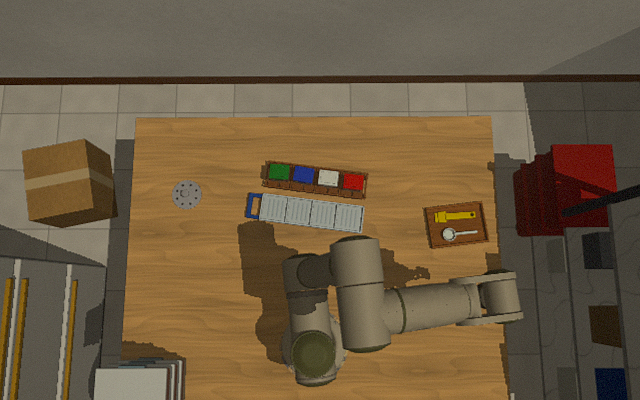

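Scene: rack (boxes green, blue, white, red from the grip end) lies beyond the carrier, grip at top-view pixel (253,206). Red goes next to the grip, then white, blue and green. Next I measure the lids, carrier corners and grip.

```bash
cat > h.py <<'E'
import numpy as np, cv2
from rig import monitor, vision
from scipy.spatial.transform import Rotation as Ro
def info(n,s=None):
    i=vision.camera_info(n); f=200/np.tan(np.radians(i['fov_y'])/2)
    if 'R' in i: return f,i['cx'],i['cy'],np.array(i['R']),np.array(i['t'])
    H=np.array(i['hand_eye']); q=s['ee_rot']; Rt=Ro.from_quat([q[1],q[2],q[3],q[0]]).as_matrix()
    Rc=Rt@H[:3,:3]; c=Rt@H[:3,3]+np.array(s['eef_pos'])
    return f,i['cx'],i['cy'],Rc.T,-Rc.T@c
def ray(cam,uv,z):
    f,cx,cy,R,t=cam
    d=R.T@np.array([(uv[0]-cx)/f,(uv[1]-cy)/f,1.]); c=-R.T@t
    return c+d*(z-c[2])/d[2]
def proj(cam,X):
    f,cx,cy,R,t=cam; p=R@np.array(X)+t; return f*p[0]/p[2]+cx,f*p[1]/p[2]+cy
def masks(p):
    h=cv2.cvtColor(p,cv2.COLOR_RGB2HSV); H,S,V=[h[:,:,k].astype(int) for k in range(3)]
    return dict(red=((H<6)|(H>174))&(S>190)&(V>130),green=(H>50)&(H<75)&(S>150),blue=(H>108)&(H<128)&(S>150),
      white=(S<40)&(V>170),grip=(H>98)&(H<=112)&(S>130)), h
E
python3 - <<'E'
from h import *
R=dict(top=(230,150,385,240),scene=(245,150,390,270))
for n in ("top","scene"):
    z=np.load(n+"0.npz"); p=z['p']; cam=info(n)
    m,h=masks(p); x0,y0,x1,y1=R[n]
    for k,v in m.items():
        w=np.zeros(v.shape,np.uint8); w[y0:y1,x0:x1]=v[y0:y1,x0:x1]
        N,l,st,c=cv2.connectedComponentsWithStats(w,connectivity=4)
        for j in np.argsort(-st[1:,4])[:2]+1:
            if st[j,4]>30: print(n,k,st[j],np.round(c[j],1),np.round(ray(cam,c[j],82)[:2],1))
z=np.load("top0.npz");p=z['p'];cv2.imwrite("pics/crop.png",cv2.resize(p[150:240,230:385,::-1],None,fx=5,fy=5,interpolation=cv2.INTER_CUBIC))
E
```

```text
top red [343 174  21  16 255] [353.3 181.2] [ 567.1 -141.4]
top green [269 164  20  16 263] [278.7 171.3] [604.6 124.9]
top blue [293 166  21  17 272] [303.2 174. ] [594.1  37.1]
top blue [246 193   7  24  64] [249.4 205. ] [482.9 227.5]
top grip [246 193  16  26 134] [251.7 205.3] [481.7 219.3]
scene red [281 223  27  23 357] [293.5 233.8] [ 572.8 -146.6]
scene green [351 183  24  19 256] [362.8 191.9] [612.6 116.6]
scene blue [330 196  25  19 279] [341.7 205.5] [602.1  29.9]
scene white [ 256  167  100   67 2147] [304.2 199.4] [502.5 -35.9]
scene grip [330 197  24  17 231] [341.7 205.5] [602.1  30. ]
scene grip [345 161  22  19  76] [357.2 168.7] [533.5 178.2]
```

View pics/crop.png

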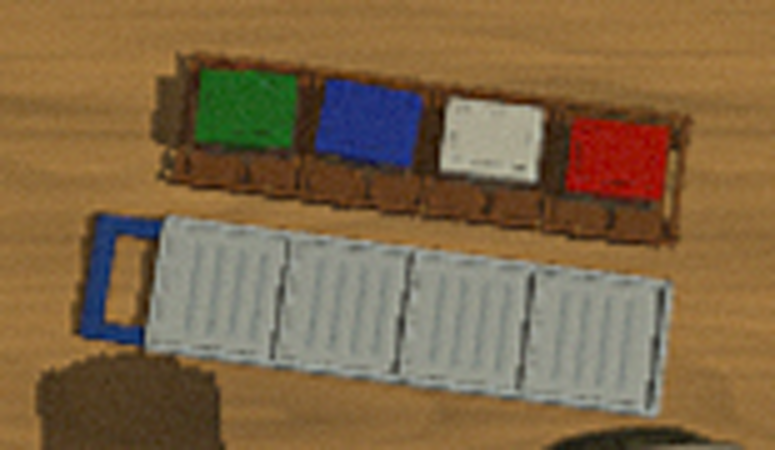

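```bash
python3 - <<'E'
from h import *
cam=info("top")
c=np.array([[165,217],[670,283],[657,413],[147,352]])/5.-0.4+[230,150]
P=np.array([ray(cam,u,23) for u in c]); print(P.round(1)); print(P.mean(0))
e=P[0]-P[1]+P[3]-P[2]; print("row dir y angle from world y:",np.degrees(np.arctan2(-e[0],e[1])),np.linalg.norm(e)/2)
i=vision.camera_info("wrist"); print({k:np.round(v,3).tolist() for k,v in i.items()})
s=monitor.sense(); q=s['ee_rot']; print(Ro.from_quat([q[1],q[2],q[3],q[0]]).as_matrix().round(3))
E
```

```text
[[ 537.   188.    23. ]
 [ 486.3 -181.6   23. ]
 [ 391.1 -170.3   23. ]
 [ 437.1  199.5   23. ]]
[462.87607213   8.906191    23.        ]
row dir y angle from world y: -7.454685256657241 372.83424850959744
{'fov_y': 70.16, 'cx': 323.52, 'cy': 196.607, 'hand_eye': [[1.0, 0.001, 0.001, 1.209], [-0.001, 0.953, 0.303, -77.746], [-0.0, -0.303, 0.953, -170.287], [0.0, 0.0, 0.0, 1.0]]}
[[ 0.327 -0.945 -0.   ]
 [-0.945 -0.327  0.001]
 [-0.001 -0.    -1.   ]]
```

```bash
python3 -m pendant '[[[-1,0.03,0.04,0.06,5],[-1,0.06,0.08,0.06,10],[-1,0.09,0.12,0.06,15],[-1,0.12,0.16,0.06,20],[-1,0.15,0.20,0.06,25],[-1,0.18,0.24,0.06,30],[-1,0.21,0.29,0.06,36],[-1,0.24,0.34,0.06,42],[-1,0.27,0.39,0.06,48],[-1,0.30,0.44,0.06,54],[-1,0.33,0.49,0.06,60],[-1,0.355,0.526,0.06,63.5],[-1,0.355,0.526,0.06,63.5],[-1,0.355,0.526,0.06,63.5],[-1,0.355,0.526,0.06,63.5]]]'
python3 - <<'E'
from h import *
import pickle
s=monitor.sense(); p,d=vision.capture("wrist"); cv2.imwrite("pics/w1.png",p[:,:,::-1]); pickle.dump((s,p,d),open("w1.pkl","wb"))
print(s['eef_pos'],s['joints'])
E
```

```text
time_s: 1.6
eef_pos: [526.5, 30.8, 263.4]
ee_rot: [0.0, 0.998, -0.064, -0.001]
force: [-0.0, -0.4, 0.7]
grip_width: 0.998
[526.54139763  30.75817049 263.40779508] [-1.63896566e-01  2.83752433e-01  1.38258398e+00 -1.47674585e-04
  1.47658245e+00 -3.64424288e-02]
```

View pics/w1.png

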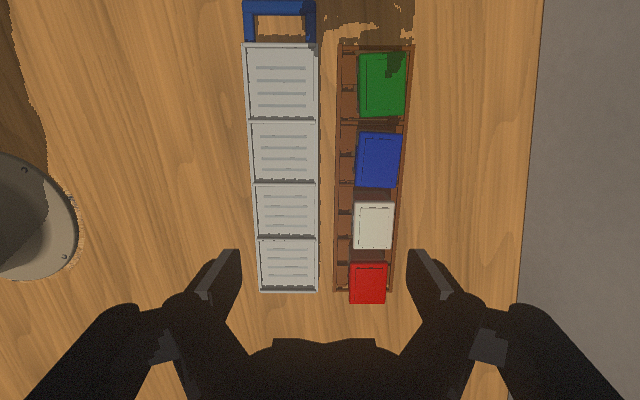

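The wrist view shows all four lids (green at (382,84), blue at (379,160), white at (373,226), red at (368,283)) and the whole carrier, columns 243–320, rows 43–292, with its grip at the top.

```bash
cat >> h.py <<'E'
def poly(cam,m,z,draw=None,box=None):
    w=np.zeros(m.shape,np.uint8)
    x0,y0,x1,y1=box or (0,0,640,400); w[y0:y1,x0:x1]=m[y0:y1,x0:x1]
    w=cv2.morphologyEx(w,cv2.MORPH_CLOSE,np.ones((5,5)));w=cv2.morphologyEx(w,cv2.MORPH_OPEN,np.ones((5,5)))
    cs,_=cv2.findContours(w,cv2.RETR_EXTERNAL,cv2.CHAIN_APPROX_NONE)
    c=max(cs,key=cv2.contourArea)[:,0,:]
    P=np.array([ray(cam,u,z)[:2] for u in c],np.float32)
    (cx,cy),(a,b),ang=cv2.minAreaRect(P)
    if a<b: a,b=b,a; ang+=90   # ang: long side direction
    ang=(ang+90)%180-90
    yaw=(ang-90+90)%180-90   # x axis = long dir -90
    if draw is not None:
        cv2.drawContours(draw,[np.int32([proj(cam,[q[0],q[1],z]) for q in cv2.boxPoints(((cx,cy),(a,b),ang))])],0,(255,0,255),1)
    return np.round([cx,cy,a,b,yaw],1)
E
python3 - <<'E'
from h import *
import pickle
s,p,d=pickle.load(open("w1.pkl","rb")); cam=info("wrist",s); g=p.copy()
m,h=masks(p)
for k in ("green","blue","white","red"):
    print(k,poly(cam,m[k],82,g,(330,45,420,310)))
hh=(h[:,:,1]<45)&(h[:,:,2]>110)
print("carrier",poly(cam,hh,25,g,(235,38,326,300)), "hsv", h[140,285],h[90,280])
bl=(h[:,:,0]>98)&(h[:,:,0]<128)&(h[:,:,1]>130)
ys=d
for nm,u in dict(green=(382,84),blue=(379,160),white=(373,226),red=(368,283),bay=(285,150)).items():
    print(nm,d[u[1],u[0]], "z:", ( (lambda f,cx,cy,R,t: R.T@(np.array([(u[0]-cx)/f,(u[1]-cy)/f,1])*d[u[1],u[0]]-t))(*cam)).round(1))
cv2.imwrite("pics/w1d.png",cv2.resize(g[30:310,200:440,::-1],None,fx=2,fy=2,interpolation=cv2.INTER_NEAREST))
E
```

```text
green [606.4 121.   67.8  52.2  -3.7]
blue [595.5  33.6  66.8  51.9 -10.7]
white [572.6 -52.6  63.3  27.2  -5.3]
red [ 568.8 -143.2   65.7   51.7   -6.5]
carrier [464.9  11.  363.7  98.7  -7.7] hsv [ 19  24 167] [ 21  26 166]
green 327.6606 z: [606.4 121.9  82.1]
blue 355.05612 z: [597.1  34.1  81.5]
white 380.7082 z: [582.9 -53.5  82.8]
red 407.04645 z: [ 569.2 -140.7   83.3]
bay 411.492 z: [473.7  53.4  21.3]
```

View pics/w1d.png

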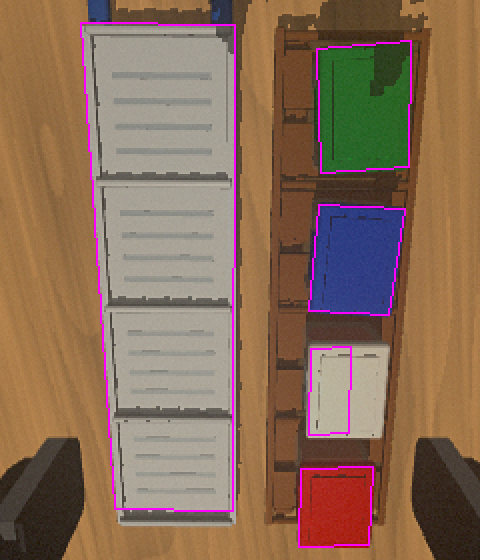

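```bash
python3 - <<'E'
from h import *
import pickle
s,p,d=pickle.load(open("w1.pkl","rb")); cam=info("wrist",s); g=p.copy()
m,h=masks(p); S,V=h[:,:,1],h[:,:,2]
print("white",poly(cam,(S<70)&(V>150),82,g,(345,190,400,258)))
hh=(S<60)&(V>60)&~m['grip']
print("carrier",poly(cam,hh,24,g,(238,36,324,296)))
# ribs: dark line centre along columns 255-312
gray=cv2.cvtColor(p,cv2.COLOR_RGB2GRAY).astype(float)
for nm,u in dict(rim_top=(281,43.5),rib1=(282,120.5),rib0=(284,182),rib_1=(286,237),rim_bot=(288.5,291)).items():
    print(nm, ray(cam,u,29 if 'rib' in nm else 25).round(1), gray[int(u[1])-5:int(u[1])+6,int(u[0])].astype(int))
cv2.imwrite("pics/w1e.png",cv2.resize(g[30:310,200:440,::-1],None,fx=2,fy=2,interpolation=cv2.INTER_NEAREST))
C=np.array([464.3,6]);a=np.radians(-7.6);ex=np.array([np.cos(a),np.sin(a)]);ey=np.array([-np.sin(a),np.cos(a)])
for y in (-188,-90,0,90,188): print(y,np.round(proj(cam,[*(C+y*ey),25 if abs(y)>100 else 29]),1))
E
```

```text
white [582.8 -54.   65.4  52.1  -7.2]
carrier [463.8   4.2 378.9  99.   -7.7]
rim_top [492.  189.4  25. ] [ 78  72  70  73  81 142 154 168 165 113 137]
rib1 [477.5  94.8  29. ] [164 172 107  92  85 131 159 172 152 165 161]
rib0 [465.6   8.3  29. ] [168 100  90  98  89  76 115 159 171 153 162]
rib_1 [453.8 -79.6  29. ] [166 175 100  92  92  76  90 134 165 158 169]
rim_bot [ 440.5 -180.7   25. ] [ 90  87  78  74  94 152 165 139 128 133 135]
-188 [287.8 290.9]
-90 [285.5 239.2]
0 [283.4 183.6]
90 [281.  120.3]
188 [278.4  41.2]
```

View pics/w1e.png

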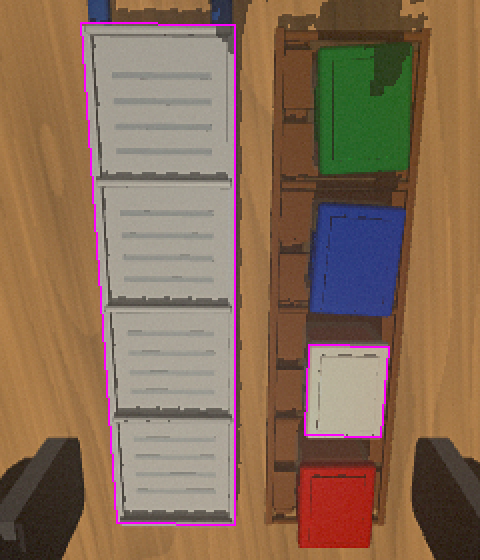

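Carrier centre is about (464, 5.5) with yaw −7.6°. Red first: move over it, then down to TCP z = 40.

```bash
python3 -m pendant '[[[-1,0.010,-0.04,-0.02,0],[-1,0.020,-0.08,-0.05,0],[-1,0.030,-0.12,-0.08,1],[-1,0.038,-0.16,-0.11,1],[-1,0.042,-0.173,-0.134,1],[-1,0.042,-0.173,-0.134,1],[-1,0.042,-0.173,-0.134,1],[-1,0.042,-0.173,-0.134,1]]] '
python3 - <<'E'
from h import *
s=monitor.sense(); p,d=vision.capture("wrist"); cv2.imwrite("pics/w2.png",p[:,:,::-1])
cam=info("wrist",s);m,h=masks(p);print(s['eef_pos'],poly(cam,m['red'],82,p)); cv2.imwrite("pics/w2.png",p[:,:,::-1])
E
```

```text
time_s: 2.45
eef_pos: [568.7, -143.1, 131.9]
ee_rot: [0.0, 0.998, -0.056, 0.001]
force: [-0.4, -0.4, 0.3]
grip_width: 0.999
[ 568.73281864 -143.09813003  131.93161127] [ 569.  -143.7   66.1   51.9   -6.9]
```

View pics/w2.png

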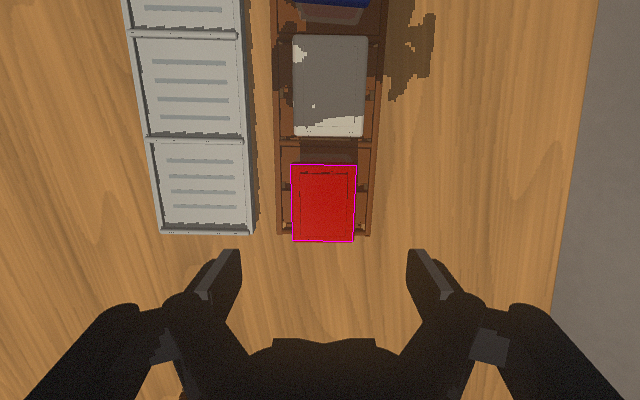

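The red lid (324,202) is centred between the fingers (mid-column about 324), so I go down and grip.

```bash
python3 -m pendant '[[[-1,0,0,-0.03,0],[-1,0,0,-0.06,0],[-1,0,0,-0.08,0],[-1,0,0,-0.09,0],[-1,0,0,-0.09,0],[-1,0,0,-0.09,0],[0,0,0,-0.09,0],[1,0,0,-0.09,0],[1,0,0,-0.09,0],[1,0,0,-0.09,0],[1,0,0,-0.09,0],[1,0,0,-0.09,0],[1,0,0,-0.09,0],[1,0,0,-0.09,0]]]' 40
```

```text
time_s: 3.9
eef_pos: [568.7, -143.4, 41.1]
ee_rot: [0.0, 0.998, -0.056, 0.0]
force: [-2.5, 0.9, 6.4]
grip_width: 0.622
```

```bash
python3 -m pendant '[[[1,0,0,0.01,0],[1,0,0,0.03,0],[1,0,0,0.06,0],[1,0,0,0.09,0],[1,0,0,0.10,0],[1,-0.01,0.02,0.10,0],[1,-0.025,0.05,0.10,0],[1,-0.04,0.09,0.10,-1],[1,-0.05,0.13,0.10,-1],[1,-0.06,0.17,0.10,-1],[1,-0.07,0.21,0.10,-1],[1,-0.08,0.245,0.10,-1],[1,-0.086,0.27,0.10,-1],[1,-0.086,0.280,0.10,-1],[1,-0.086,0.2825,0.10,-1],[1,-0.086,0.2825,0.10,-1],[1,-0.086,0.2825,0.10,-1]]]'
python3 - <<'E'
from h import *
s=monitor.sense(); p,d=vision.capture("wrist"); cam=info("wrist",s); 
C=np.array([464.3,5.5]);a=np.radians(-7.6);ex=np.array([np.cos(a),np.sin(a)]);ey=np.array([-np.sin(a),np.cos(a)])
for x,y in ((-50,-188),(50,-188),(50,188),(-50,188)): cv2.circle(p,tuple(int(round(v)) for v in proj(cam,[*(C+x*ex+y*ey),25])),3,(255,0,255),1)
cv2.imwrite("pics/w3.png",p[:,:,::-1]); print(s['eef_pos'])
m,h=masks(p); zl=s['eef_pos'][2]-41.1+82; print("red lid",poly(cam,m['red'],zl), "rel tcp")
p,d=vision.capture("scene");cv2.imwrite("pics/s3.png",p[100:300,200:460,::-1].repeat(3,0).repeat(3,1))
E
```

```text
time_s: 5.6
eef_pos: [482.8, 138.3, 139.9]
ee_rot: [0.0, 0.998, -0.065, -0.0]
force: [-0.2, -1.0, -3.0]
grip_width: 0.618
[482.7859784  138.29899245 139.87266754]
red lid [482.6 132.4  54.2  51.9  -7.6] rel tcp
```

View pics/w3.png

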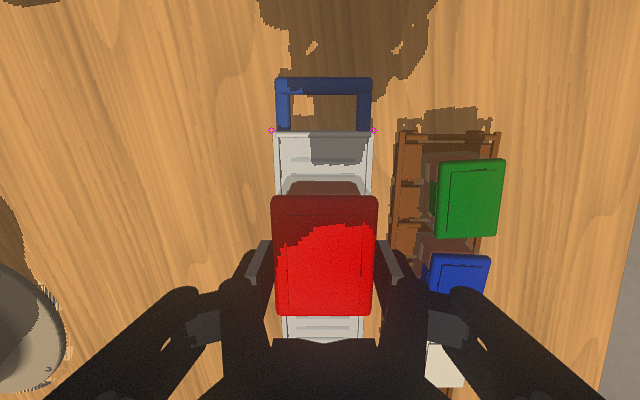

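View pics/s3.png

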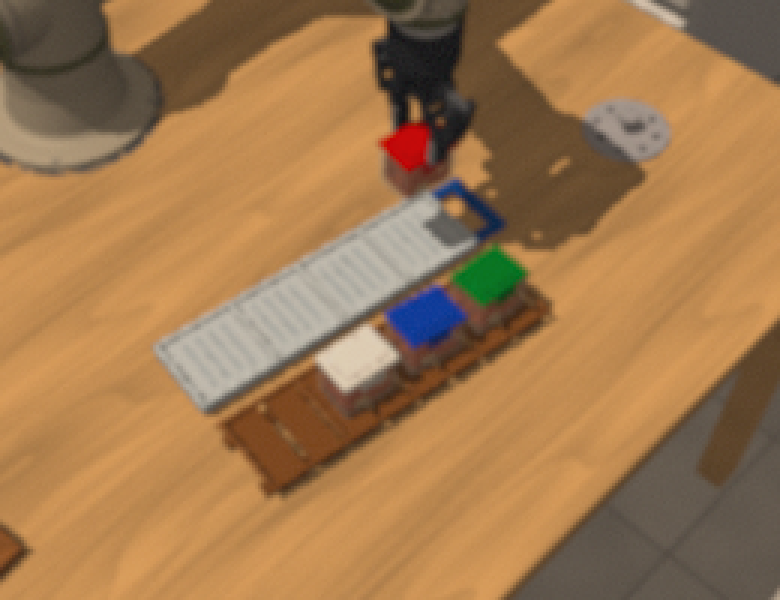

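```bash
cat >> h.py <<'E'
def lid(cam,p,z,lo,hi,box):
    h=cv2.cvtColor(p,cv2.COLOR_RGB2HSV); H,S,V=[h[:,:,k].astype(int) for k in range(3)]
    m=(((H>=lo)&(H<=hi)) if lo<=hi else ((H>=lo)|(H<=hi)))&(S>150)&(V>50)
    return poly(cam,m,z,p,box)
E
python3 - <<'E'
from h import *
p=cv2.imread("pics/w3.png")[:,:,::-1].copy(); s=monitor.sense(); cam=info("wrist",s)
print(s['eef_pos'],lid(cam,p,181,175,4,(260,180,385,330)))
a=ray(cam,(323.5,196.5),181);b=ray(cam,(323.5,316),181);print(a,b,(a+b)/2)
print(ray(cam,(323,131),25), np.array([464.3,5.5])+188*np.array([.1323,.9912]))
E
```

```text
[482.74463236 138.40978448 139.98568363] [485.7 139.7  69.1  56.6  -7.5]
[488.0391794  173.47572715 181.        ] [479.07485669 105.08971257 181.        ] [483.55701804 139.28271986 181.        ]
[489.81151703 191.03477641  25.        ] [489.1724 191.8456]
```

The box is centred over the bay (lid centre (483.5, 139.3) against bay (482.2, 139.3)). Lowering it.

```bash
python3 -m pendant '[[[1,-0.001,0,-0.04,0],[1,-0.001,0,-0.07,0],[1,-0.001,0,-0.085,0],[1,-0.001,0,-0.092,0],[1,-0.001,0,-0.095,0],[1,-0.001,0,-0.097,0],[1,-0.001,0,-0.099,0],[1,-0.001,0,-0.099,0],[1,-0.001,0,-0.099,0]]]'
```

```text
time_s: 6.6
eef_pos: [481.7, 139.3, 41.5]
ee_rot: [-0.0, 0.998, -0.065, 0.0]
force: [-0.5, 0.6, -1.5]
grip_width: 0.617
```

```bash
python3 -m pendant '[[[1,0,0,-0.001,0],[1,0,0,-0.001,0],[0.1,0,0,-0.001,0],[0,0,0,-0.001,0],[-0.5,0,0,-0.001,0],[-1,0,0,-0.001,0],[-1,0,0,-0.001,0],[-1,0,0,-0.001,0],[-1,0,0,-0.001,0],[-1,0,0,0.02,0],[-1,0,0,0.05,0],[-1,0,0,0.09,0],[-1,0,0,0.09,0],[-1,0,0,0.09,0]]]'
python3 - <<'E'
from h import *
s=monitor.sense(); p,d=vision.capture("wrist"); cam=info("wrist",s); m,h=masks(p)
print(s['eef_pos'],lid(cam,p,82,175,4,(200,100,420,330)));print("blue",lid(cam,p,82,108,128,(340,160,640,330)))
cv2.imwrite("pics/w4.png",p[:,:,::-1])
E
```

```text
time_s: 8.0
eef_pos: [481.6, 139.3, 131.3]
ee_rot: [-0.0, 0.998, -0.065, 0.001]
force: [-0.4, -0.8, -0.1]
grip_width: 1.0
[481.63681185 139.30382407 131.30911803] [482.4 140.1  68.3  52.7  -7.8]
blue [600.6  49.7  45.6  38.8  79.5]
```

View pics/w4.png

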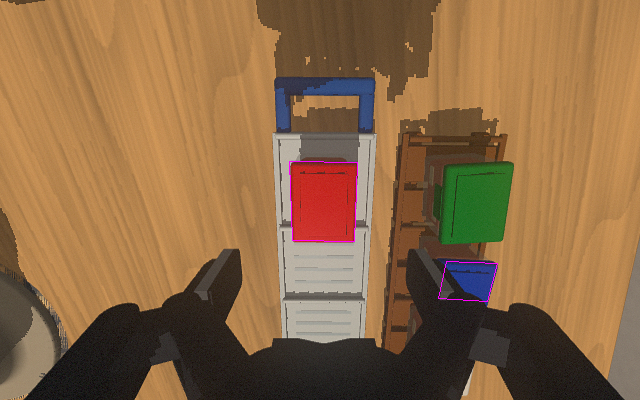

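Red stands at (482.4, 140.1), within 1 mm of the bay centre. White is next.

```bash
python3 -m pendant '[[[-1,0.02,-0.04,0,0],[-1,0.04,-0.08,0,0],[-1,0.06,-0.12,0,0],[-1,0.08,-0.16,0,0],[-1,0.101,-0.193,0,0],[-1,0.101,-0.193,0,0],[-1,0.101,-0.193,0,0],[-1,0.101,-0.193,0,0]]]'
python3 - <<'E'
from h import *
s=monitor.sense(); p,d=vision.capture("wrist"); cam=info("wrist",s); h=cv2.cvtColor(p,cv2.COLOR_RGB2HSV)
print(s['eef_pos'],poly(cam,(h[:,:,1]<70)&(h[:,:,2]>120),82,p,(275,140,375,280)))
cv2.imwrite("pics/w5.png",p[:,:,::-1])
E
```

```text
time_s: 8.85
eef_pos: [581.8, -52.8, 130.2]
ee_rot: [-0.0, 0.998, -0.064, -0.001]
force: [0.8, 0.3, 0.5]
grip_width: 0.999
[581.76871722 -52.77386113 130.16603711] [583.6 -53.8  67.2  52.4  -7.4]
```

View pics/w5.png

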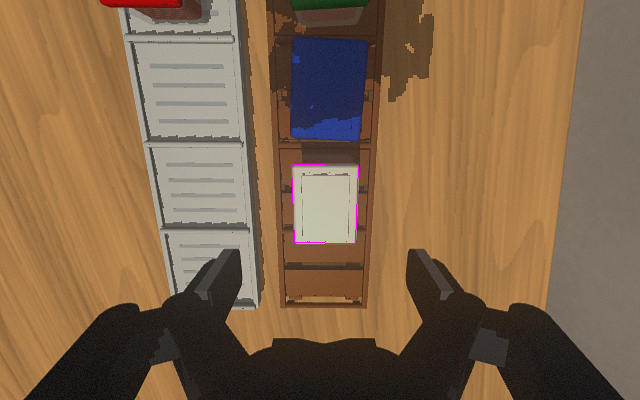

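White lid (325,203) is centred between the fingers.

```bash
python3 -m pendant '[[[-1,0.001,0,-0.03,0],[-1,0.001,0,-0.06,0],[-1,0.001,0,-0.08,0],[-1,0.001,0,-0.091,0],[-1,0.001,0,-0.091,0],[-1,0.001,0,-0.091,0],[0,0.001,0,-0.091,0],[1,0.001,0,-0.091,0],[1,0.001,0,-0.091,0],[1,0.001,0,-0.091,0],[1,0.001,0,-0.091,0],[1,0.001,0,-0.091,0],[1,0.001,0,-0.091,0]]]' 40
```

```text
time_s: 10.2
eef_pos: [583.7, -53.8, 41.2]
ee_rot: [0.0, 0.998, -0.065, 0.0]
force: [-3.6, 1.1, 5.7]
grip_width: 0.617
```

```bash
python3 -m pendant '[[[1,0,0,0.01,0],[1,0,0,0.03,0],[1,0,0,0.06,0],[1,0,0,0.09,0],[1,-0.01,0.01,0.10,0],[1,-0.03,0.03,0.10,0],[1,-0.06,0.055,0.10,0],[1,-0.09,0.08,0.10,0],[1,-0.105,0.098,0.10,0],[1,-0.113,0.104,0.10,0],[1,-0.113,0.104,0.10,0],[1,-0.113,0.104,0.10,0]]]'
python3 - <<'E'
from h import *
s=monitor.sense(); p,d=vision.capture("wrist"); cam=info("wrist",s); h=cv2.cvtColor(p,cv2.COLOR_RGB2HSV)
cv2.imwrite("pics/w6.png",p[:,:,::-1]); print(s['eef_pos'],s['force'])
E
python3 -m pendant '[[[1,0,0,-0.04,0],[1,0,0,-0.07,0],[1,0,0,-0.085,0],[1,0,0,-0.092,0],[1,0,0,-0.096,0],[1,0,0,-0.098,0],[1,0,0,-0.1,0],[1,0,0,-0.1,0],[1,0,0,-0.1,0]]]'
```

```text
time_s: 11.4
eef_pos: [471.3, 49.7, 140.4]
ee_rot: [0.0, 0.998, -0.065, 0.0]
force: [0.8, -0.1, -2.2]
grip_width: 0.618
[471.28568728  49.66076821 140.40427286] [ 0.8236896  -0.05021467 -2.22094415]
time_s: 12.35
eef_pos: [471.2, 50.1, 41.1]
ee_rot: [0.0, 0.998, -0.065, 0.001]
force: [-2.6, -1.2, 6.7]
grip_width: 0.619
```

View pics/w6.png

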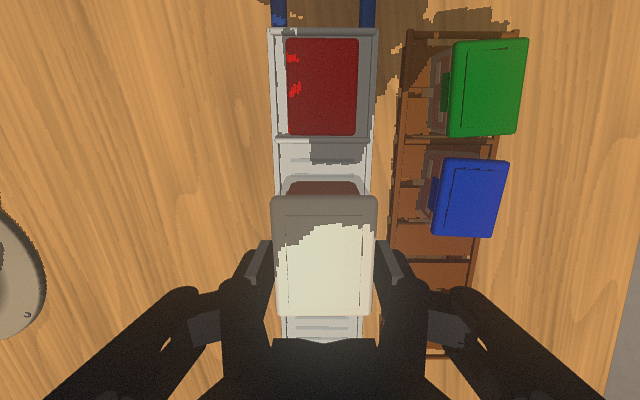

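White is on the floor of the bay (contact +6.7 N). Releasing it.

```bash
python3 -m pendant '[[[0.1,0,0,0,0],[0,0,0,0,0],[-0.5,0,0,0,0],[-1,0,0,0,0],[-1,0,0,0,0],[-1,0,0,0,0],[-1,0,0,0,0],[-1,0,0,0.02,0],[-1,0,0,0.05,0],[-1,0,0,0.09,0],[-1,0,0,0.09,0],[-1,0,0,0.09,0]]]'
python3 - <<'E'
from h import *
s=monitor.sense(); p,d=vision.capture("wrist"); cam=info("wrist",s); h=cv2.cvtColor(p,cv2.COLOR_RGB2HSV)
cv2.imwrite("pics/w7.png",p[:,:,::-1])
print(s['eef_pos'],poly(cam,(h[:,:,1]<70)&(h[:,:,2]>190),82,p,(285,158,363,250)))
print("blue",lid(cam,p,82,108,128,(340,130,640,330)))
cv2.imwrite("pics/w7d.png",p[:,:,::-1])
E
```

```text
time_s: 13.55
eef_pos: [470.6, 50.3, 130.3]
ee_rot: [0.0, 0.998, -0.065, 0.001]
force: [0.7, 0.1, -0.4]
grip_width: 1.001
[470.63110912  50.29040018 130.30370806] [470.8  46.6  71.1  65.6  -7.4]
blue [593.   35.   67.9  55.  -10.7]
```

View pics/w7d.png

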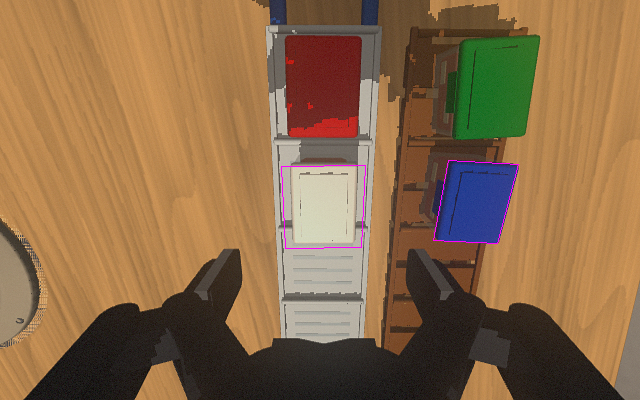

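White sits at (324,204), square in its bay. Blue is next.

```bash
python3 -m pendant '[[[-1,0.04,-0.005,0,-1],[-1,0.08,-0.01,0,-2],[-1,0.11,-0.015,0,-3],[-1,0.125,-0.0165,0,-3.3],[-1,0.125,-0.0165,0,-3.3],[-1,0.125,-0.0165,0,-3.3],[-1,0.125,-0.0165,0,-3.3]]]'
python3 - <<'E'
from h import *
s=monitor.sense(); p,d=vision.capture("wrist"); cam=info("wrist",s)
print(s['eef_pos'],lid(cam,p,82,108,128,(270,130,375,330)))
cv2.imwrite("pics/w8.png",p[:,:,::-1])
E
```

```text
time_s: 14.3
eef_pos: [594.5, 34.0, 129.6]
ee_rot: [-0.0, 0.996, -0.093, -0.001]
force: [-0.2, -0.6, 1.0]
grip_width: 1.001
[594.51335102  34.03069174 129.58697102] [596.4  34.8  66.7  52.4 -10.6]
```

View pics/w8.png

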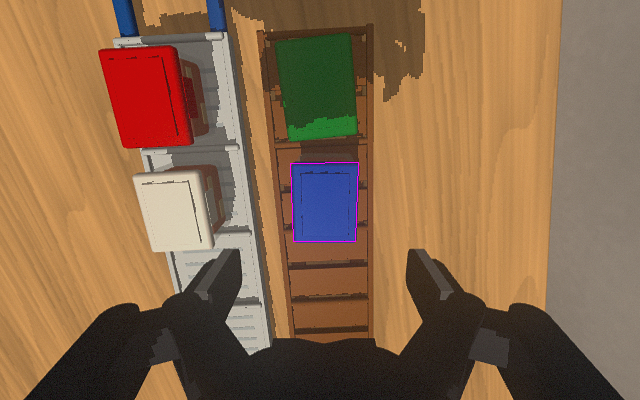

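The blue lid (325,202) is centred, so I grip it.

```bash
python3 -m pendant '[[[-1,0.001,0.001,-0.03,0],[-1,0.001,0.001,-0.06,0],[-1,0.001,0.001,-0.08,0],[-1,0.001,0.001,-0.09,0],[-1,0.001,0.001,-0.09,0],[-1,0.001,0.001,-0.09,0],[0,0.001,0.001,-0.09,0],[1,0.001,0.001,-0.09,0],[1,0.001,0.001,-0.09,0],[1,0.001,0.001,-0.09,0],[1,0.001,0.001,-0.09,0],[1,0.001,0.001,-0.09,0],[1,0.001,0.001,-0.09,0]]]' 40
```

```text
time_s: 15.65
eef_pos: [596.7, 34.8, 41.2]
ee_rot: [0.0, 0.996, -0.093, 0.0]
force: [-3.0, 0.2, 5.7]
grip_width: 0.62
```

```bash
python3 -m pendant '[[[1,0,0,0.01,0],[1,0,0,0.03,0],[1,0,0,0.06,0],[1,0,0,0.09,0],[1,-0.01,-0.01,0.10,0],[1,-0.03,-0.02,0.10,1],[1,-0.06,-0.035,0.10,2],[1,-0.09,-0.05,0.10,3],[1,-0.12,-0.065,0.10,3.2],[1,-0.133,-0.072,0.10,3.2],[1,-0.138,-0.074,0.10,3.2],[1,-0.138,-0.074,0.10,3.2],[1,-0.138,-0.074,0.10,3.2]]]'
python3 - <<'E'
from h import *
s=monitor.sense(); p,d=vision.capture("wrist"); cam=info("wrist",s)
cv2.imwrite("pics/w9.png",p[:,:,::-1]); print(s['eef_pos'],s['force'])
print(lid(cam,p,181,105,128,(255,170,390,330)))
E
python3 -m pendant '[[[1,0,0,-0.04,0],[1,0,0,-0.07,0],[1,0,0,-0.085,0],[1,0,0,-0.092,0],[1,0,0,-0.096,0],[1,0,0,-0.098,0],[1,0,0,-0.1,0],[1,0,0,-0.1,0],[1,0,0,-0.1,0]]]'
```

```text
time_s: 16.95
eef_pos: [459.2, -39.0, 140.3]
ee_rot: [0.0, 0.998, -0.066, 0.0]
force: [-0.8, -0.9, -2.2]
grip_width: 0.618
[459.17762865 -39.01215956 140.32295948] [-0.75974639 -0.87603172 -2.21230249]
[459.3 -42.5  60.7  51.9  -7.5]
time_s: 17.9
eef_pos: [459.1, -39.3, 41.1]
ee_rot: [0.0, 0.998, -0.066, 0.001]
force: [-2.8, 0.7, 7.2]
grip_width: 0.613
```

View pics/w9.png

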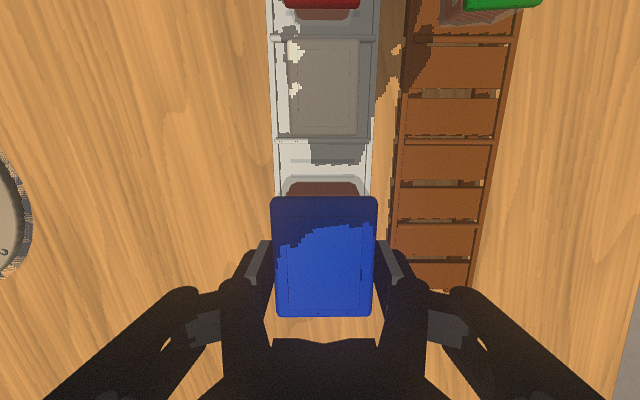

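```bash
python3 -m pendant '[[[0.1,0,0,0,0],[0,0,0,0,0],[-0.5,0,0,0,0],[-1,0,0,0,0],[-1,0,0,0,0],[-1,0,0,0,0],[-1,0,0,0,0],[-1,0,0,0.02,0],[-1,0,0,0.05,0],[-1,0,0,0.09,0],[-1,0,0,0.09,0],[-1,0,0,0.09,0]]]'
python3 - <<'E'
from h import *
s=monitor.sense(); p,d=vision.capture("wrist"); cam=info("wrist",s)
print(s['eef_pos'],lid(cam,p,82,105,128,(270,130,375,330)))
cv2.imwrite("pics/w10.png",p[:,:,::-1])
E
python3 -m pendant '[[[-1,0.03,0.03,0,1],[-1,0.06,0.06,0,2],[-1,0.09,0.09,0,3],[-1,0.12,0.12,0,3.8],[-1,0.14,0.15,0,3.8],[-1,0.148,0.160,0,3.8],[-1,0.148,0.160,0,3.8],[-1,0.148,0.160,0,3.8],[-1,0.148,0.160,0,3.8]]]'
python3 - <<'E'
from h import *
s=monitor.sense(); p,d=vision.capture("wrist"); cam=info("wrist",s)
print(s['eef_pos'],lid(cam,p,82,50,75,(270,130,375,330)))
cv2.imwrite("pics/w11.png",p[:,:,::-1])
E
```

```text
time_s: 19.1
eef_pos: [458.6, -39.2, 130.3]
ee_rot: [0.0, 0.998, -0.066, 0.001]
force: [-1.2, 0.9, -0.1]
grip_width: 1.003
[458.64503536 -39.24200016 130.30594134] [459.1 -40.5  64.7  51.9  -7.5]
time_s: 20.05
eef_pos: [605.9, 119.9, 129.6]
ee_rot: [0.0, 0.999, -0.033, -0.001]
force: [0.8, -0.2, -1.0]
grip_width: 0.998
[605.9108271  119.90540722 129.61074263] [607.2 122.5  68.1  52.3  -4.3]
```

View pics/w10.png

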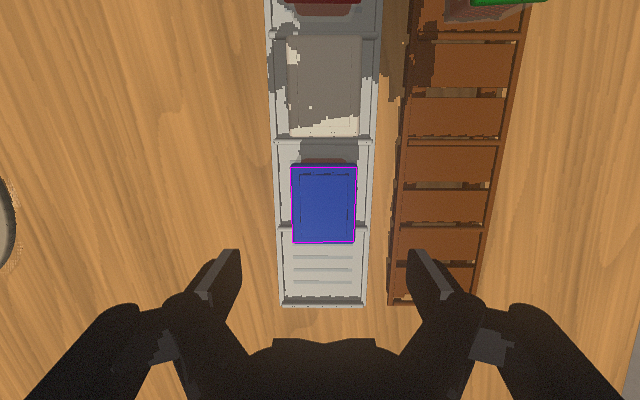

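View pics/w11.png

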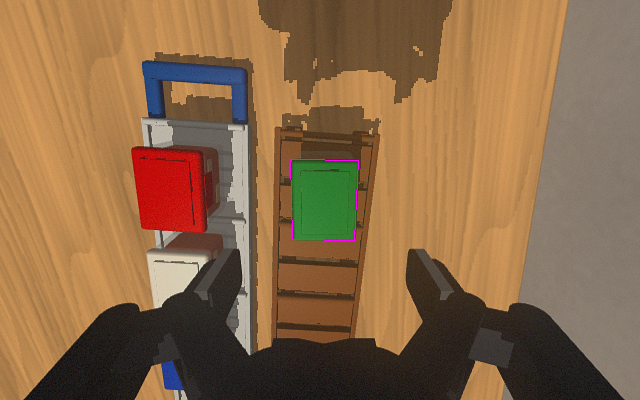

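Blue is centred in its bay. Green (325,200) is between the fingers, so I grip it.

```bash
python3 -m pendant '[[[-1,0.001,0.001,-0.03,0],[-1,0.001,0.001,-0.06,0],[-1,0.001,0.001,-0.08,0],[-1,0.001,0.001,-0.09,0],[-1,0.001,0.001,-0.09,0],[-1,0.001,0.001,-0.09,0],[0,0.001,0.001,-0.09,0],[1,0.001,0.001,-0.09,0],[1,0.001,0.001,-0.09,0],[1,0.001,0.001,-0.09,0],[1,0.001,0.001,-0.09,0],[1,0.001,0.001,-0.09,0],[1,0.001,0.001,-0.09,0]]]' 40
```

```text
time_s: 21.4
eef_pos: [607.7, 121.8, 41.2]
ee_rot: [0.0, 0.999, -0.033, 0.0]
force: [-3.2, -0.5, 5.9]
grip_width: 0.62
```

```bash
python3 -m pendant '[[[1,0,0,0.01,0],[1,0,0,0.03,0],[1,0,0,0.06,0],[1,0,0,0.09,0],[1,0,0,0.11,0],[1,-0.015,-0.02,0.11,0],[1,-0.035,-0.05,0.11,-1],[1,-0.06,-0.085,0.11,-2],[1,-0.085,-0.125,0.11,-3],[1,-0.11,-0.165,0.11,-3.8],[1,-0.135,-0.205,0.11,-3.8],[1,-0.152,-0.235,0.11,-3.8],[1,-0.161,-0.248,0.11,-3.8],[1,-0.161,-0.250,0.10,-3.8],[1,-0.161,-0.250,0.10,-3.8],[1,-0.161,-0.250,0.10,-3.8]]]'
python3 - <<'E'
from h import *
s=monitor.sense(); p,d=vision.capture("wrist"); cam=info("wrist",s)
cv2.imwrite("pics/w12.png",p[:,:,::-1]); print(s['eef_pos'],s['force'])
E
python3 -m pendant '[[[1,0,0,-0.04,0],[1,0,0,-0.07,0],[1,0,0,-0.085,0],[1,0,0,-0.092,0],[1,0,0,-0.096,0],[1,0,0,-0.098,0],[1,0,0,-0.1,0],[1,0,0,-0.1,0],[1,0,0,-0.1,0]]]'
```

```text
time_s: 23.0
eef_pos: [446.8, -127.4, 139.9]
ee_rot: [-0.0, 0.998, -0.065, -0.0]
force: [0.0, 0.6, -2.3]
grip_width: 0.616
[ 446.75704944 -127.39800754  139.86849881] [ 0.04120295  0.62017028 -2.32448017]
time_s: 23.95
eef_pos: [447.1, -128.4, 41.1]
ee_rot: [0.0, 0.998, -0.066, 0.001]
force: [-2.3, 2.0, 5.6]
grip_width: 0.62
```

View pics/w12.png

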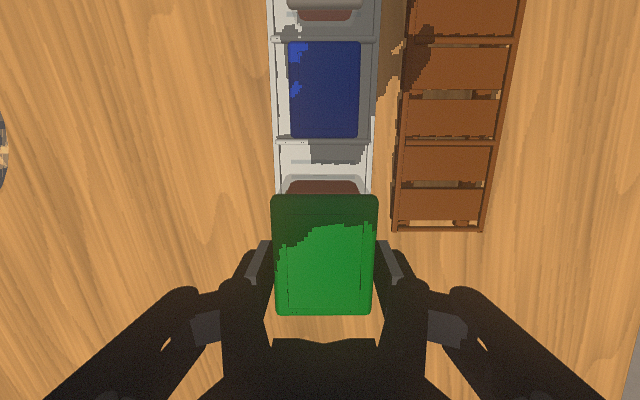

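Green is on the floor of its bay. I release it, rise, then back off to check the whole row.

```bash
python3 -m pendant '[[[0.1,0,0,0,0],[0,0,0,0,0],[-0.5,0,0,0,0],[-1,0,0,0,0],[-1,0,0,0,0],[-1,0,0,0,0],[-1,0,0,0,0],[-1,0,0,0.02,0],[-1,0,0,0.05,0],[-1,0,0,0.09,0],[-1,0.0,0,0.13,0],[-1,0.02,0.04,0.17,0],[-1,0.04,0.08,0.21,0],[-1,0.06,0.12,0.224,0],[-1,0.08,0.158,0.224,0],[-1,0.08,0.158,0.224,0],[-1,0.08,0.158,0.224,0],[-1,0.08,0.158,0.224,0]]]'
python3 - <<'E'
from h import *
s=monitor.sense(); p,d=vision.capture("wrist"); cam=info("wrist",s); h=cv2.cvtColor(p,cv2.COLOR_RGB2HSV)
cv2.imwrite("pics/w13.png",p[:,:,::-1]); print(s['eef_pos'])
C=np.array([464.3,5.5]);a=np.radians(-7.6);R=np.array([[np.cos(a),np.sin(a)],[-np.sin(a),np.cos(a)]])
r=dict(red=lid(cam,p,82,172,5,(220,20,340,330)),blue=lid(cam,p,82,108,128,(220,100,340,330)),green=lid(cam,p,82,45,80,(220,20,340,330)))
for k,v in r.items(): print(k,v,(R@(v[:2]-C)).round(1))
m=(h[:,:,1]<70)&(h[:,:,2]>50)
cv2.imwrite("pics/w13d.png",p[:,:,::-1])
for n in ("scene","top"):
    q,d=vision.capture(n); np.savez(n+"9.npz",p=q,d=d)
    cv2.imwrite(f"pics/{n}9.png",q[:,:,::-1])
E
```

```text
time_s: 25.75
eef_pos: [526.0, 28.9, 263.6]
ee_rot: [0.0, 0.998, -0.066, -0.001]
force: [0.4, -1.0, -0.1]
grip_width: 0.999
[526.04359182  28.92908971 263.61021705]
red [483.7 137.5  67.4  55.2  -7.5] [  1.8 133.4]
blue [459.2 -40.8  64.1  51.2  -7.5] [  1.1 -46.6]
green [ 437.5 -143.9   36.4   30.8   82.5] [  -6.8 -151.6]
```

View pics/w13d.png

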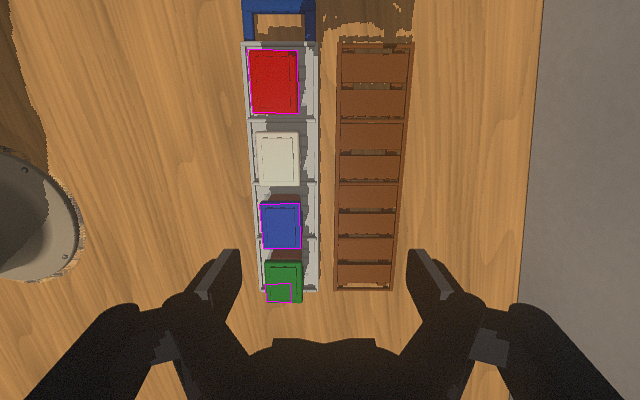

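View pics/scene9.png

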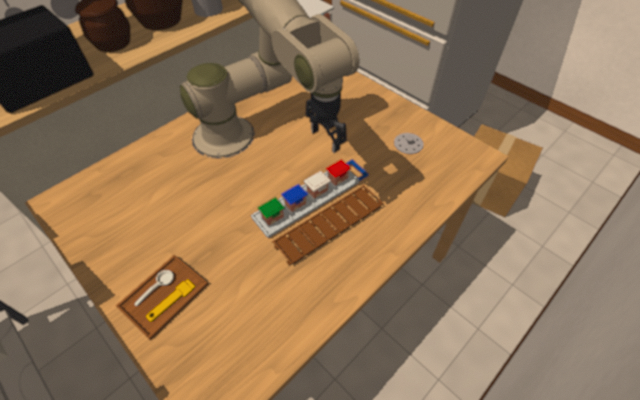

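The row reads red, white, blue, green from the grip, and the tray and plate are where they were. The green mask was cut by the lid's dark line, so I re-measure green and white. The height comes from depth.

```bash
python3 - <<'E'
from h import *
s=monitor.sense(); p,d=vision.capture("wrist"); cam=info("wrist",s); h=cv2.cvtColor(p,cv2.COLOR_RGB2HSV); H,S,V=[h[:,:,k].astype(int) for k in range(3)]
C=np.array([464.3,5.5]);a=np.radians(-7.6);R=np.array([[np.cos(a),np.sin(a)],[-np.sin(a),np.cos(a)]])
f,cx,cy,Rc,t=cam
v,u=np.mgrid[0:400,0:640]; X=(np.stack([(u-cx)/f,(v-cy)/f,np.ones(u.shape)],-1)*d[...,None]-t)@Rc
hi=(X[...,2]>70)&(X[...,2]<95)
lab=dict(red=(240,44,304,116),white=(250,124,304,190),blue=(255,195,306,253),green=(260,256,308,306))
for k,b in lab.items():
    m=np.zeros((400,640),bool); m[b[1]:b[3],b[0]:b[2]]=hi[b[1]:b[3],b[0]:b[2]]
    r=poly(cam,m,82,p); q=X[m]; A=np.c_[q[:,:2],np.ones(len(q))]; c=np.linalg.lstsq(A,q[:,2],rcond=None)[0]
    print(k,r,(R@(r[:2]-C)).round(1),"z",np.median(q[:,2]).round(1),"slope",c[:2].round(3))
for n in ("scene","top"):
    A,B=np.load(n+"0.npz")['p'],np.load(n+"9.npz")['p']
    D=np.abs(A.astype(int)-B).max(2)
    for nm,b in dict(scene=dict(tray=(118,255,210,340),plate=(390,130,428,156)),top=dict(tray=(422,200,490,250),plate=(168,176,206,212)))[n].items():
        print(n,nm,(D[b[1]:b[3],b[0]:b[2]]>40).sum())
cv2.imwrite("pics/w14d.png",p[:,:,::-1])
E
```

```text
red [483.3 137.9  68.4  54.5  -7.6] [  1.3 133.7] z 81.5 slope [-0.013 -0.   ]
white [472.5  49.6  67.7  54.5  -7.6] [ 2.3 44.8] z 81.7 slope [-0.013 -0.004]
blue [460.4 -38.5  69.7  54.1  -7.6] [  2.  -44.1] z 81.6 slope [-0.016 -0.019]
green [ 448.3 -125.3   71.7   53.7   -7.9] [   1.4 -131.8] z 81.6 slope [-0.014 -0.025]
scene tray 0
scene plate 52
top tray 0
top plate 42
```

View pics/w14d.png

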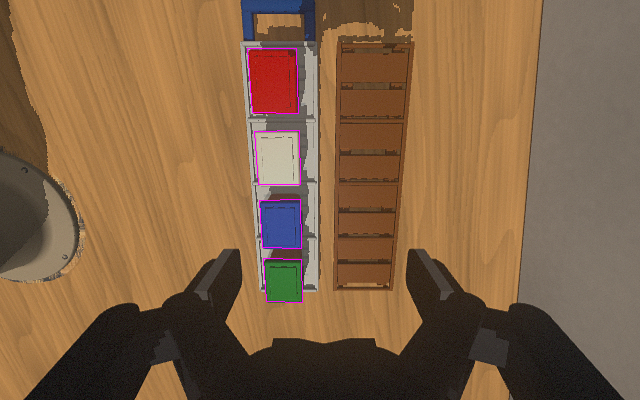

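All boxes are within about 3 mm of their bay centres, square and flat, and the gripper is clear of everything. Handing in.

```bash
python3 - <<'E'
from rig import order, monitor
print(order.finish_job(), monitor.sense()['time_s'])
E
```

```text
the job is handed in; nothing more can be done
the job is handed in; nothing more can be done
```

I moved all four boxes into the carrier in reversed order and handed the job in after about 26 s. From the grip the row now reads red, white, blue, green, and each box was lowered onto the bay floor before release.

**Last checks (wrist camera and depth):**

| Box | Off bay centre along row (mm) | Off bay centre across row (mm) |
|---|---|---|
| Red | −1.3 | 1.3 |
| White | −0.2 | 2.3 |
| Blue | 0.9 | 2.0 |
| Green | 3.2 | 1.4 |

- **Upright and square:** lid heights read 81.5–81.7 mm against the expected 82. Fitted lid slopes were at most about 0.03 rad, and yaw was within 0.3° of the carrier.
- **Gripper:** open and well above the boxes.

**Checks that failed or disagreed:**
- **Colour mask on lids:** it failed on the white lid once and the green lid once, so I re-measured all four with a height mask.
- **Camera offsets:** at the start, the top camera differed from the wrist camera by about 4 mm and the scene camera by up to about 8 mm. I used the wrist camera's positions.
- **Tray and plate:** the before-and-after pictures of the tray with spoon and opener showed no change. The press plate area showed about 50 changed pixels. I did not look into this further; the tool never went near the plate, so I think it is the arm's shadow.

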